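# Tumble a casting over the turning step for drilling

### The arm

A 6-joint arm with a two-finger parallel gripper is mounted at the origin on the work surface. World frame = base frame: x ahead of the robot, y to its left, z up, the work surface at z = 0. Lengths are in m, angles in rad, forces in N, time in s.
With the tool pointing down it reaches from about 0.4 to 0.825 m from the base axis. Payload 7 kg.
Tool frame: the origin (TCP) lies at the very end of the fingers, on their centre line; the grasp point (between the pads) lies 19 mm behind it; z points along the fingers, y is the line along which they close (so a half turn about z gives the same grasp; the last joint's range is limited). The gripper opens to 88 mm and grips with 3 to 60 N. Pads are 19 mm wide; open, the fingers measure 130 mm over their backs; the gripper's body (78 mm by 193 mm) begins 47 mm behind the grasp point.
Start: joints at [-0.938, 0.359, 0.012, 0, -1.224, -0.288], TCP at [0.228, -0.635, 0.227] pointing down, gripper open.
Joint ranges: [-3.07, 3.07], [-1.43, 2.12], [-1.02, 1.25], [-3.03, 1.67], [-3.05, -0], [-3.03, 3.03]. Speed limits (rad/s): [2.39, 2.39, 3.01, 3.14, 3.14, 3.14].

### API

Orientations are given as [roll, pitch, yaw] about the fixed x, y, z axes, in that order (R = Rz(yaw) Ry(pitch) Rx(roll)).
In Python, from station import arm gives the robot as it stands.
- The arm moves only by the tool step_arm, never from a script. Its argument "rows" is a list of rows, each a list of 5 numbers: the shift along the world's x, y, z in m, then the turn about the world's z in rad, then the finger opening in m, from 0 to 0.0876. In form: [[x, y, z, spin, gripper], ...]. A call has 1 to 20 rows; each row is the pose to reach, as a shift and turn from the pose commanded when the call began; what a row does not reach only later rows make up. A row lasts 1/10 s, in which the tool goes at most 50 mm and 8.59 degrees, less where a joint would pass 70% of its speed; a pose out of reach is approached as far as the arm can. A call with a gripper value outside its range is refused whole. The fingers move at their own pace and stop on an object; "newtons" is the grip in N (left out, the last holds). Time passes only in rows, so rows that repeat a pose let the fingers close. It gives the time, the measured TCP pose, the force, the opening and the grip force at its end, in the units of the state.
- arm.get_state(): the state, without advancing time (a new reading comes with each control period).
- arm.grab_frame(name): name is "scene" or "side" or "wrist"; returns a dict with "color" (420x560x3 uint8, blue, green, red), "vfov" (degrees; the focal length in pixels is half the picture's height over the tangent of half this angle, whatever the lens; pixels are square), "cx", "cy" (the principal point, pixels), "k1" (the pictures are not rectified: a ray, as slopes to the right and down, at radius r is drawn at 1 + k1 r^2 times it, then the intrinsics apply), "rvec" (rotation vector, rad) and "tvec" (3), from world to camera coordinates, as OpenCV has them. Camera axes: x right, y down, z forward; pixel columns grow to the right and rows downward; lengths in m; the calibration is good to about 2 mm. A picture is of the moment at which its call begins. There is no depth.
- arm.job_done(): hands the job in; it is judged then, once.
The state is a dict: "t": time; "q": joint angles; "qd": joint speeds; "joint_efforts": joint torques, N m; "eef_pos": TCP position; "ee_rot": TCP orientation; "force": force on the tool from outside, world axes, zero at the start; "moment": the same for the moment, N m; "width": finger opening in m; "gripper_force": force on a finger pad.
Only numpy, scipy, OpenCV 4.12 (cv2) and the standard library are available. Lean on these libraries where they do the work, as an engineer would, in place of code of your own. Each camera call takes 0.05 s, during which the arm holds its last target. There are 200 camera calls.

### The job

Get the aluminium casting ready for drilling from its bored side: set it down on the upper deck of the turning step the same way up as it lies now, with its two bored holes looking away from the drop, and let go. Then push it over the edge so that it tumbles a quarter turn and stands on the lower deck with the holes facing up; turn it only over the step, never in the air. Finally take it again, put it on the drilling jig with the holes up, long side flush against the long fence and one end boss touching the end stop, and let go, leaving the things around it alone.

Things in the scene. Friction and masses are not known exactly. Their poses are not given: they have to be found in the camera images.
- casting: Loose aluminium casting, 0.4-0.75 kg: 60 (x) by 100 (y) by 50 (z) mm, and a round boss 36 mm across, 10 mm out, on the middle of each end (y): 120 mm overall. Origin at its centre. Starts with z up. Two blind 24 mm holes in the -x face, 32 mm either side of its middle, flat between; +x face plain. Tips by itself once its centre is past the edge. Tumbled, its x points down: holes up, 60 mm tall
- step: Turning step fixed to the counter, 140 mm wide (y -70 to 70). Along x: upper deck -100 to 0 mm, top 34 mm above the counter; sheer drop at 0; lower deck 0 to 95, top at 8 mm; end rail 95 to 107, top at 30 mm. Origin at counter height under the middle of the drop edge; x points from the upper deck over the drop, roughly away from the robot; y along the edge, z up
- step_edge (a point): Middle of the upper deck's drop edge, 34 mm above the counter; axes as the step
- jig: Drilling jig fixed to the counter: plate 110 (x) by 170 (y) by 10 mm with two stops 12 mm thick, 22 mm tall above the plate, meeting in a corner: long fence along y, inner face at x = 40 mm; shorter end stop along x, inner face at y = 70 mm. Origin at counter height under the centre of the plate; z up. A casting home in the corner, holes up, has its centre at x 15, y 10, z 40 mm
- jig_corner (a point): Inner corner of the two stops, on the plate's upper face (x 40, y 70, z 10 mm in the jig); axes as the jig
- offcut: Bystander: loose wood offcut 50 by 200 by 22 mm lying flat; origin at the centre of its underside. Leave alone
- jar: Bystander: jar 68 mm across, 90 mm tall, upright; origin at the centre of its underside. Leave alone
- square: Bystander: steel try square lying flat, stock 25 by 100 by 18 mm, blade reaching to 135 mm along its x; origin under the middle of the stock. Leave alone
Not all that is in view belongs to the job. Leave any green look-alike of the casting alone. What is shaped like the jig but pink is not meant.

How it is judged:
On the way, in this order (a step that is already met when the one before it is completed fails the run):
1. the casting lies on the upper deck, its z up, holes looking away from the drop, let go (angle between casting's own z axis and vertical below 0.08 rad and x of casting in the frame of step between -0.1 and 0 m and y of casting in the frame of step between -0.04 and 0.04 m and z of casting in the frame of step between 0.054 and 0.064 m and x of step_edge in the frame of casting above 0 m and angle between the x axis of casting and the x axis of step, either way round below 0.35 rad and contact force between the fingers and casting below 0.1 N and linear speed of casting below 0.02 m/s and angular speed of casting below 0.1 rad/s), for 0.2 s.
2. the casting has tumbled a quarter turn and stands on the lower deck, holes up, not touched by the fingers (angle between casting's own x axis and vertical above 3.06 rad and x of casting in the frame of step between 0 and 0.095 m and y of casting in the frame of step between -0.07 and 0.07 m and z of casting in the frame of step between 0.034 and 0.042 m and contact force between the fingers and casting below 0.1 N and linear speed of casting below 0.02 m/s and angular speed of casting below 0.1 rad/s), for 0.2 s.
At the end, for the whole second after the job is handed in: The casting stands on the jig's plate with its holes up, long side within 4 mm of touching the long fence and parallel to it within 0.05 rad, end boss within 4 mm of touching the end stop, at rest and released (angle between casting's own x axis and vertical above 3.09 rad and x of casting in the frame of jig between 0.011 and 0.018 m and y of casting in the frame of jig between 0.006 and 0.013 m and z of casting in the frame of jig between 0.036 and 0.043 m and angle between the y axis of casting and the y axis of jig, either way round below 0.05 rad and contact force between the fingers and casting below 0.1 N and linear speed of casting below 0.02 m/s and angular speed of casting below 0.1 rad/s).
It fails at once if the casting is turned over in the air (centre above 95 mm) or away from the step (over 120 mm from its edge) (angle between casting's own z axis and vertical between 0.5 and 1.07 rad and (height (world z) of casting above 0.095 m or horizontal distance between casting and step_edge above 0.12 m)).
It fails at once if a bystander is moved more than 25 mm (distance of any of offcut, jar, square from where it was at the start of the episode above 0.025 m).
It also fails if it takes over 72 s, if anything falls off the work surface, if the arm or the gripper's body presses on something with over 40 N, if the wrist force passes 120 N, or if a joint passes its speed limit or range.

## Working session

There is one attempt and no reset: what is moved stays moved. The work goes in short steps, Python scripts to look and compute and a tool call to move; the robot and the scene stay as the last step left them, time stands still between calls to the robot, and variables do not carry over. Pictures are saved under pics/ and viewed, at most 10 in all, crops included, and the job is handed in when it is done.

Besides the shell and the picture viewer there is one more tool, called after "Request:" as name([rows], argument=value, ...), one row to a line, values as JSON. step_arm: Moves the arm, as the interface text tells. Its arguments: {"type":"object","properties":{"rows":{"type":"array"},"newtons":{"type":"number"}},"required":["rows"]}

```bash
mkdir -p pics; cat > h.py <<'E'
import numpy as np, cv2, json
from station import arm
def cam(f):
    h,w=f["color"].shape[:2]; F=h/2/np.tan(np.radians(f["vfov"])/2)
    K=np.array([[F,0,f["cx"]],[0,F,f["cy"]],[0,0,1.]])
    return K,np.array([f["k1"],0,0,0,0.]),np.array(f["rvec"],float),np.array(f["tvec"],float)
def proj(f,P):
    K,d,r,t=cam(f); return cv2.projectPoints(np.array(P,float).reshape(-1,3),r,t,K,d)[0][:,0]
def ray(f,px,z):
    K,d,r,t=cam(f); n=cv2.undistortPoints(np.array(px,float).reshape(-1,1,2),K,d)[:,0]
    R=cv2.Rodrigues(r)[0]; D=np.c_[n,np.ones(len(n))]@R; c=-R.T@t
    z=np.broadcast_to(z,len(n)); return c+D*((z-c[2])/D[:,2])[:,None]
def save(f,n):
    cv2.imwrite(f"pics/{n}.png",f["color"]); 
    np.save(f"pics/{n}.npy",f,allow_pickle=True)
def load(n): return np.load(f"pics/{n}.npy",allow_pickle=True).item()
E
python3 - <<'E'
from h import *
for n in("scene","side"):
    f=arm.grab_frame(n); save(f,n+"0"); 
    K,d,r,t=cam(f); print(n,f["vfov"],-cv2.Rodrigues(r)[0].T@t)
E
```

```text
scene 49.95024609849595 [ 1.30402289 -0.57795409  0.75154027]
side 46.31545620095142 [0.10127867 0.82640247 0.94457259]
```

View pics/scene0.png

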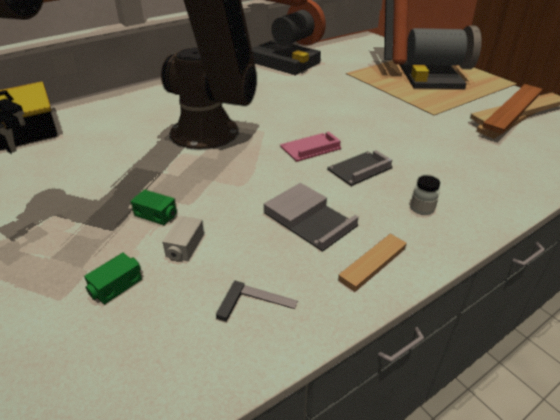

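View pics/side0.png

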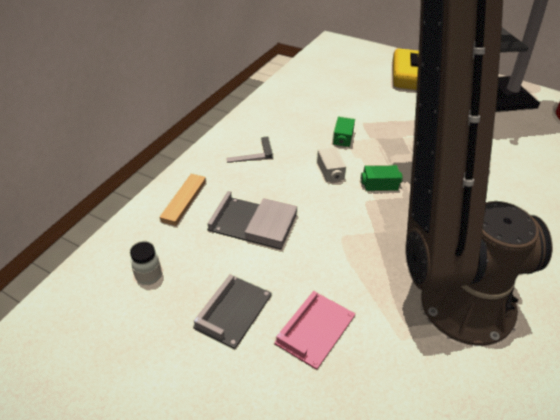

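The grey casting is at (184,238) in scene and (331,164) in side. The look-alikes are the green blocks at scene (154,207) and (113,277). The step is at scene (310,215). The dark jig is at scene (360,167), and the pink one at (311,146) is not meant. I choose the grey casting and the dark jig, and check them in one close crop.

```bash
python3 - <<'E'
from h import *
S=load("scene0")["color"];D=load("side0")["color"]
def c(I,x,y,w=100,h=75): return cv2.resize(I[y:y+h,x:x+w],(400,300),interpolation=cv2.INTER_CUBIC)
cv2.imwrite("pics/crop.png",np.vstack([np.hstack([c(S,135,200),c(S,260,175)]),np.hstack([c(D,205,185),c(D,185,270)])]))
E
```

```text
(no output)
```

View pics/crop.png

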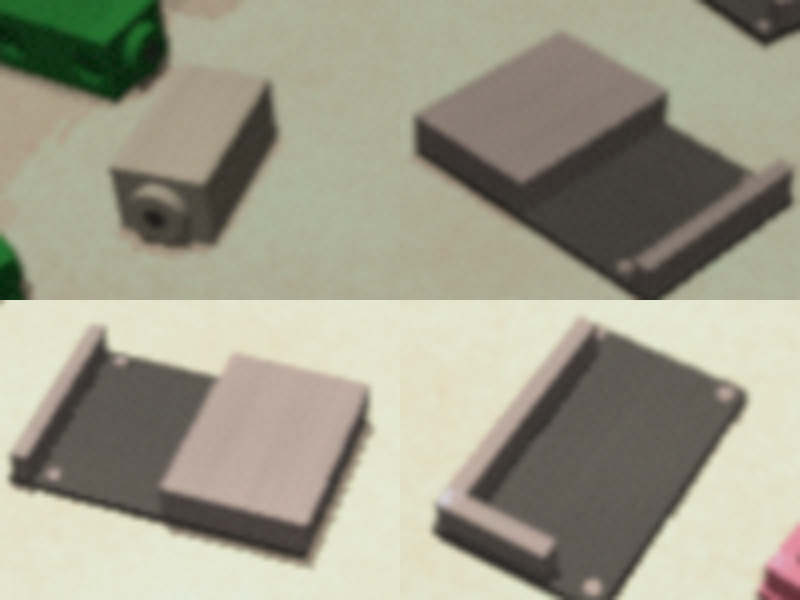

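```bash
cat >> h.py <<'E'
from scipy.optimize import least_squares
def T(p,P): # p=x,y,yaw
    P=np.array(P,float); c,s=np.cos(p[2]),np.sin(p[2])
    return np.c_[P[:,0]*c-P[:,1]*s+p[0],P[:,0]*s+P[:,1]*c+p[1],P[:,2]]
def fit(obs,p0): # obs: list (frame, model pts, px)
    g=lambda p:np.concatenate([(proj(f,T(p,M))-np.array(px)).ravel() for f,M,px in obs])
    r=least_squares(g,p0,loss="soft_l1"); print("fit",r.x.round(4),"res",np.abs(r.fun).round(1)); return r.x
E
python3 - <<'E'
from h import *
s,d=load("scene0"),load("side0")
u=lambda L,x,y:np.array(L)/4.+[x-.375,y-.375]
# casting: find footprint on top plane
print(ray(s,u([(112,170),(207,185),(268,82),(178,68)],135,200),.05).round(4))
st=u([(160,33),(265,95),(122,185),(16,117)],260,175); sd=u([(236,54),(368,88),(308,225),(160,190)],205,185)
print(ray(s,st,.034).round(3)); print(ray(d,sd,.034).round(3))
jd=u([(38,200),(180,18),(200,30)],185,270); print(ray(d,jd,.032).round(3),ray(d,u([(343,93),(205,312)],185,270),.01).round(3))
E
```

```text
[[ 0.5131 -0.3625  0.05  ]
 [ 0.5562 -0.3224  0.05  ]
 [ 0.4924 -0.2511  0.05  ]
 [ 0.4482 -0.2909  0.05  ]]
[[ 0.482  0.056  0.034]
 [ 0.58   0.071  0.034]
 [ 0.603 -0.063  0.034]
 [ 0.506 -0.079  0.034]]
[[ 0.594 -0.061  0.034]
 [ 0.498 -0.074  0.034]
 [ 0.475  0.059  0.034]
 [ 0.573  0.078  0.034]]
[[0.535 0.361 0.032]
 [0.534 0.213 0.032]
 [0.519 0.215 0.032]] [[0.431 0.2   0.01 ]
 [0.426 0.366 0.01 ]]
```

Request:
step_arm([
  [0.03,0.035,0.02,0,0.0876],
  [0.06,0.07,0.03,0,0.0876],
  [0.09,0.105,0.03,0,0.0876],
  [0.12,0.14,0.03,0,0.0876],
  [0.15,0.175,0.03,0,0.0876],
  [0.18,0.21,0.03,0,0.0876],
  [0.21,0.245,0.03,0,0.0876],
  [0.24,0.28,0.03,0,0.0876],
  [0.25,0.29,0.03,0,0.0876],
  [0.25,0.29,0.03,0,0.0876],
])

```text
t: 1.1
eef_pos: [0.4794, -0.3435, 0.2561]
ee_rot: [3.141, -0.0, -2.794]
force: [0.2, -0.8, -1.2]
width: 0.0878
gripper_force: 0.0
```

```bash
python3 - <<'E'
from h import *
s=arm.get_state(); print({k:np.round(s[k],3) for k in("t","q","eef_pos","ee_rot","force")})
f=arm.grab_frame("wrist"); save(f,"w1"); K,d,r,t=cam(f); R=cv2.Rodrigues(r)[0]; print(-R.T@t,R[2])
E
```

```text
{'t': np.float64(1.1), 'q': array([-0.291,  0.202, -0.136, -0.   , -1.233, -0.932]), 'eef_pos': array([ 0.479, -0.344,  0.256]), 'ee_rot': array([ 3.141, -0.   , -2.794]), 'force': array([ 0.206, -0.766, -1.226])}
[ 0.41463932 -0.36625686  0.41397274] [ 0.23875362  0.08744646 -0.96713485]
```

View pics/w1.png

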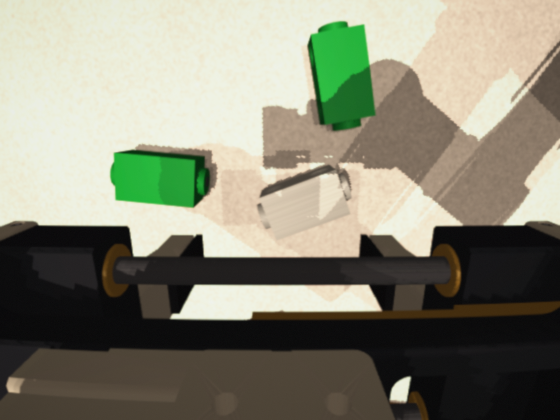

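The wrist view shows the grey casting centred about (305,205), with green blocks at (160,180) and (342,78). I'll take one crop for the holes and corners.

```bash
python3 - <<'E'
from h import *
f=load("w1"); I=f["color"][150:255,240:380]; I=cv2.resize(I,None,fx=5.7,fy=5.7,interpolation=cv2.INTER_CUBIC)
I=(255*(I/255.)**0.8).astype(np.uint8); cv2.imwrite("pics/w1c.png",I)
p=[(160,180),(342,78),(305,205),(305,100)]; print(ray(f,p,.05).round(3))
E
```

```text
[[ 0.526 -0.484  0.05 ]
 [ 0.342 -0.319  0.05 ]
 [ 0.495 -0.305  0.05 ]
 [ 0.379 -0.35   0.05 ]]
```

View pics/w1c.png

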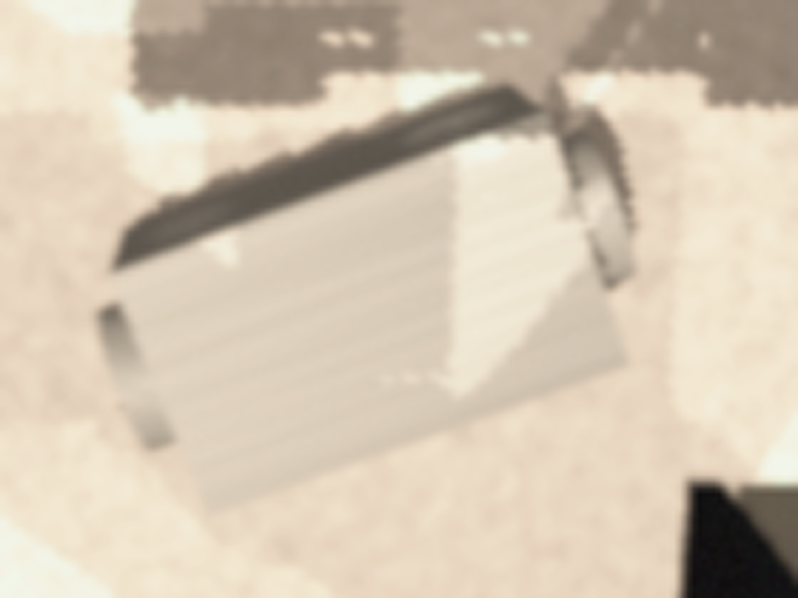

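The face toward the robot (image-up) shows two lighter hole patches at crop (180,215) and (460,125), so the holes face the robot and casting yaw is about 43°. The choice is confirmed. Now the fits.

```bash
python3 - <<'E'
from h import *
s,d,w=load("scene0"),load("side0"),load("w1")
u=lambda L,x,y:np.array(L)/4.+[x-.375,y-.375]
top=lambda *L:np.c_[np.array(L)/1000.,]
M=top((-30,-50,50),(-30,50,50),(30,50,50),(30,-50,50))
pw=np.array([(118,270),(550,112),(625,360),(205,508)])/5.7+[239.6,149.6]
ps=u([(178,68),(268,82),(207,185),(112,170)],135,200)
print(T([.502,-.307,.75],M).round(3),ray(s,ps,.05).round(3))
fit([(w,M,pw)],[.502,-.307,.75])
fit([(w,M,pw),(s,M[[2,1,0,3]][[0,1,2,3]],ray and u([(268,82),(178,68),(112,170),(207,185)],135,200))],[.502,-.307,.75])
N=top((-100,70,34),(0,70,34),(0,-70,34),(-100,-70,34))
fit([(s,N,u([(160,33),(265,95),(122,185),(16,117)],260,175)),(d,N,u([(160,190),(308,225),(368,88),(236,54)],205,185)[[0,1,2,3]])],[.587,.006,.156])
E
```

```text
[[ 0.514 -0.364  0.05 ]
 [ 0.446 -0.291  0.05 ]
 [ 0.49  -0.25   0.05 ]
 [ 0.558 -0.323  0.05 ]] [[ 0.448 -0.291  0.05 ]
 [ 0.492 -0.251  0.05 ]
 [ 0.556 -0.322  0.05 ]
 [ 0.513 -0.363  0.05 ]]
fit [ 0.4951 -0.3051  0.699 ] res [1.5 0.5 0.  0.5 1.1 0.7 0.1 0.5]
fit [ 0.4957 -0.3051  0.7052] res [1.7 0.2 0.5 0.3 1.  0.9 0.2 1.1 0.1 1.9 0.3 2.3 1.4 1.8 1.5 1.1]
fit [0.5921 0.0054 0.1805] res [ 0.3  0.2  0.8  0.6  0.2  0.5  0.8  0.3 35.4  7.3 38.5 10.4 35.9 10.3
 31.6  6. ]
```

Request:
step_arm([
  [0.005,0.01,0,0.14,0.0876],
  [0.01,0.02,-0.01,0.28,0.0876],
  [0.015,0.03,-0.02,0.42,0.0876],
  [0.019,0.04,-0.03,0.56,0.0876],
  [0.019,0.04,-0.04,0.7,0.0876],
  [0.019,0.04,-0.05,0.84,0.0876],
  [0.019,0.04,-0.06,0.98,0.0876],
  [0.019,0.04,-0.07,1.12,0.0876],
  [0.019,0.04,-0.08,1.26,0.0876],
  [0.019,0.04,-0.09,1.4,0.0876],
  [0.019,0.04,-0.1,1.54,0.0876],
  [0.019,0.04,-0.11,1.68,0.0876],
  [0.019,0.04,-0.12,1.82,0.0876],
  [0.019,0.04,-0.13,1.934,0.0876],
  [0.019,0.04,-0.13,1.934,0.0876],
])

```text
t: 2.65
eef_pos: [0.4952, -0.3061, 0.125]
ee_rot: [3.14, 0.003, -0.863]
force: [-0.3, -1.3, 0.1]
width: 0.0875
gripper_force: 0.0
```

```bash
python3 - <<'E'
from h import *
f=arm.grab_frame("wrist"); save(f,"w2"); s=arm.get_state(); print(s["eef_pos"],s["ee_rot"],np.round(s["q"],2))
M=np.array([(-30,-50,50),(-30,50,50),(30,50,50),(30,-50,50)])/1000.
I=f["color"].copy()
cv2.polylines(I,[proj(f,T([.496,-.305,.71],M)).astype(np.int32)],True,(0,0,255),1)
cv2.imwrite("pics/w2o.png",I)
E
```

```text
[ 0.49588942 -0.30617568  0.12599012] [ 3.14049169e+00  1.37506665e-03 -8.66808107e-01] [-0.22  0.29 -0.33  0.   -0.95  0.92]
```

View pics/w2o.png

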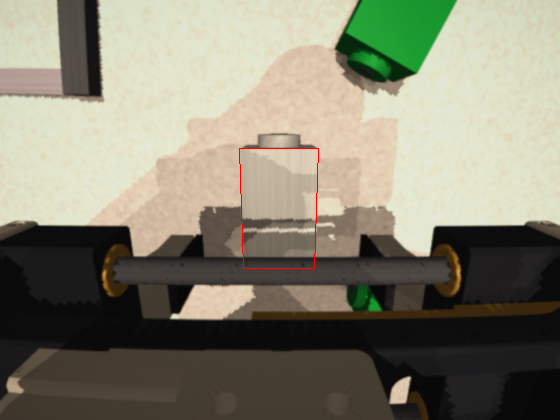

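The overlay matches and the casting lies between the fingers. Descend, grip, lift.

Request:
step_arm([
  [0,0,-0.04,0,0.0876],
  [0,0,-0.08,0,0.0876],
  [0,0,-0.11,0,0.0876],
  [0,0,-0.112,0,0.0876],
  [0,0,-0.112,0,0.04],
  [0,0,-0.112,0,0.04],
  [0,0,-0.112,0,0.04],
  [0,0,-0.112,0,0.04],
  [0,0,-0.112,0,0.04],
  [0,0,-0.112,0,0.04],
], newtons=30)

```text
t: 3.7
eef_pos: [0.4977, -0.3056, 0.0161]
ee_rot: [-3.141, -0.002, -0.863]
force: [-1.8, 0.7, 7.8]
width: 0.06
gripper_force: 30.0
```

Request:
step_arm([
  [0,0,0.03,0,0.04],
  [0,0,0.07,0,0.04],
  [0.01,0.03,0.11,0,0.04],
  [0.02,0.06,0.15,-0.1,0.04],
  [0.03,0.095,0.17,-0.2,0.04],
  [0.04,0.13,0.19,-0.3,0.04],
  [0.045,0.17,0.2,-0.4,0.04],
  [0.05,0.21,0.2,-0.5,0.04],
  [0.06,0.25,0.2,-0.54,0.04],
  [0.07,0.29,0.2,-0.54,0.04],
  [0.073,0.308,0.2,-0.54,0.04],
  [0.073,0.308,0.2,-0.54,0.04],
  [0.073,0.308,0.2,-0.54,0.04],
])

```text
t: 5.0
eef_pos: [0.5694, 0.0029, 0.214]
ee_rot: [3.14, 0.0, -1.402]
force: [-0.2, -0.4, -5.1]
width: 0.0598
gripper_force: 30.0
```

```bash
python3 - <<'E'
from h import *
f=arm.grab_frame("wrist"); save(f,"w3"); s=arm.get_state(); print(s["eef_pos"],s["ee_rot"],s["width"],np.round(s["q"],2))
N=np.array([(-100,70,34),(0,70,34),(0,-70,34),(-100,-70,34)])/1000.
L=np.array([(0,70,8),(107,70,8),(107,-70,8),(0,-70,8)])/1000.
I=f["color"].copy()
for A in(N,L): cv2.polylines(I,[proj(f,T([.5875,.006,.165],A)).astype(np.int32)],True,(0,0,255),1)
cv2.imwrite("pics/w3o.png",I)
E
```

```text
[0.56942773 0.00227027 0.21414376] [ 3.14034803e+00  3.25261719e-05 -1.40286048e+00] 0.05964915369306035 [ 0.35  0.2  -0.24 -0.   -1.13 -0.18]
```

View pics/w3o.png

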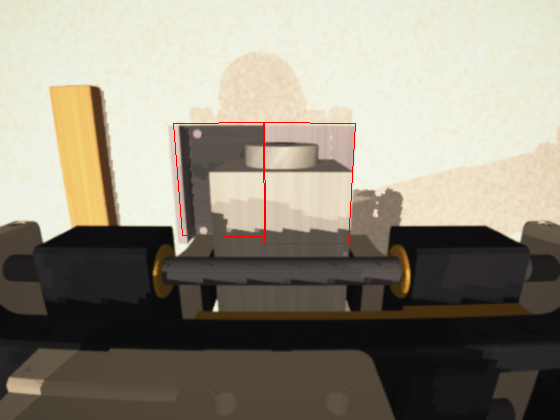

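The deck edge and corners match the overlay. Lower and release.

Request:
step_arm([
  [0,0,-0.04,0,0.04],
  [0,0,-0.08,0,0.04],
  [0,0,-0.12,0,0.04],
  [0,0,-0.145,0,0.04],
  [0,0,-0.158,0,0.04],
  [0,0,-0.163,0,0.04],
  [0,0,-0.164,0,0.04],
  [0,0,-0.164,0,0.04],
])

```text
t: 5.85
eef_pos: [0.5711, 0.0027, 0.0518]
ee_rot: [-3.139, 0.0, -1.403]
force: [-0.4, -0.3, -4.4]
width: 0.0598
gripper_force: 30.0
```

Request:
step_arm([
  [0,0,0,0,0.0876],
  [0,0,0,0,0.0876],
  [0,0,0,0,0.0876],
  [0,0,0,0,0.0876],
  [0,0,0.03,0,0.0876],
  [0,0,0.07,0,0.0876],
  [0,0,0.11,0,0.0876],
  [-0.03,-0.005,0.11,0,0.0],
  [-0.07,-0.011,0.11,0,0.0],
  [-0.07,-0.011,0.11,0,0.0],
  [-0.07,-0.011,0.11,0,0.0],
])

```text
t: 6.95
eef_pos: [0.4999, -0.0083, 0.1615]
ee_rot: [-3.14, 0.0, -1.402]
force: [1.1, 0.6, -0.0]
width: 0.0608
gripper_force: 0.0
```

```bash
python3 - <<'E'
from h import *
s=arm.get_state(); print(s["eef_pos"],s["width"])
C=np.array([(-30,-50,84),(-30,50,84),(30,50,84),(30,-50,84)])/1000.
f=arm.grab_frame("side"); save(f,"s4"); g=arm.grab_frame("scene"); save(g,"c4")
out=[]
for h in(f,g):
    I=cv2.resize(h["color"],None,fx=4,fy=4,interpolation=cv2.INTER_CUBIC)
    p=proj(h,T([.57,.003,.165],C)); cv2.polylines(I,[(p*4+1.5).astype(np.int32)],True,(0,0,255),1)
    c=(p.mean(0)*4).astype(int); out.append(I[c[1]-250:c[1]+250,c[0]-200:c[0]+200])
cv2.imwrite("pics/o4.png",np.hstack(out))
E
```

```text
[ 0.49985094 -0.00829942  0.1614645 ] 0.06084235824681582
```

View pics/o4.png

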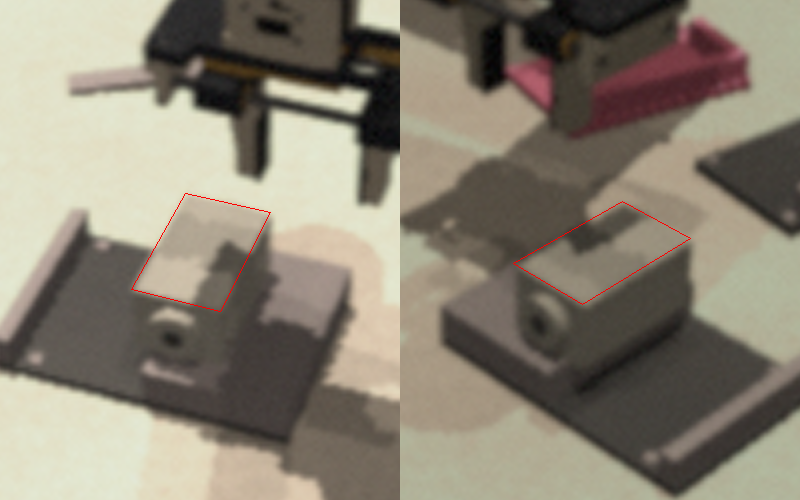

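The casting rests on the upper deck, aligned with its outline in both views. Now close the fingers fully, go down behind it and push.

Request:
step_arm([
  [0,0,0,0,0],
  [0,0,0,0,0],
  [0,0,0,0,0],
  [0,0,-0.03,0,0],
  [0,0,-0.07,0,0],
  [0,0,-0.1,0,0],
  [0,0,-0.111,0,0],
  [0,0,-0.111,0,0],
  [0,0,-0.111,0,0],
])

```text
t: 7.95
eef_pos: [0.5011, -0.0081, 0.0505]
ee_rot: [-3.141, -0.0, -1.402]
force: [-0.2, 0.9, 0.4]
width: 0.0004
gripper_force: 0.0
```

Request:
step_arm([
  [0.01,0.0016,0,0,0],
  [0.015,0.0025,0,0,0],
  [0.019,0.003,0,0,0],
  [0.023,0.0038,0,0,0],
  [0.027,0.0045,0,0,0],
  [0.031,0.005,0,0,0],
  [0.035,0.0058,0,0,0],
  [0.039,0.0065,0,0,0],
  [0.043,0.007,0,0,0],
  [0.047,0.0078,0,0,0],
  [0.051,0.0085,0,0,0],
  [0.051,0.0085,0,0,0],
  [0.051,0.0085,0,0,0],
])

```text
t: 9.25
eef_pos: [0.5519, 0.0006, 0.0494]
ee_rot: [-3.14, 0.0, -1.403]
force: [0.8, 0.0, -0.3]
width: 0.0006
gripper_force: 0.0
```

```bash
python3 - <<'E'
from h import *
f=arm.grab_frame("side"); save(f,"s5"); g=arm.grab_frame("scene"); save(g,"c5")
out=[]
for h in(f,g):
    I=cv2.resize(h["color"],None,fx=4,fy=4,interpolation=cv2.INTER_CUBIC)
    c=(proj(h,[[.6,.01,.05]])[0]*4).astype(int); out.append(I[c[1]-250:c[1]+250,c[0]-200:c[0]+200])
cv2.imwrite("pics/o5.png",np.hstack(out))
E
```

```text
(no output)
```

View pics/o5.png

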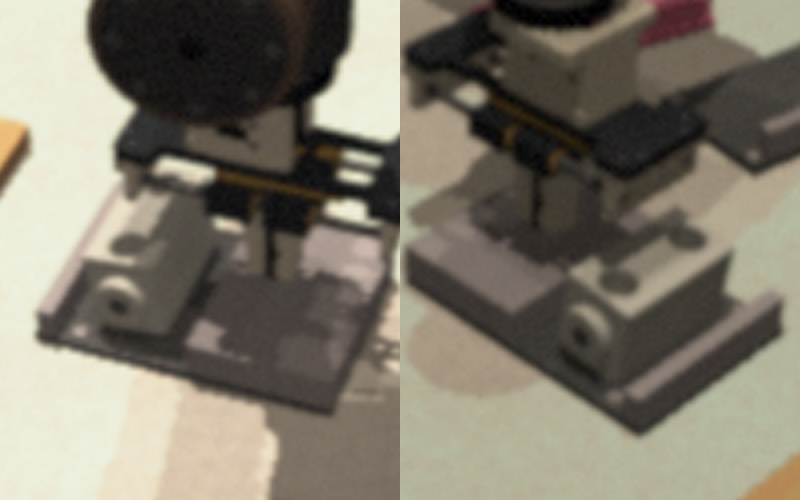

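The casting has tumbled. It stands on the lower deck with its holes up, at scene crop (620,283) and (688,238), by the end rail and clear of the fingers. Locate it for the regrasp.

```bash
python3 - <<'E'
from h import *
f,g=load("s5"),load("c5")
def off(h): c=(proj(h,[[.6,.01,.05]])[0]*4).astype(int); return c-[200,250]
uu=lambda h,L:(np.array(L)+off(h)-1.5)/4
H=ray(g,uu(g,[(220,283),(288,238)]),.068); print(H.round(4),H.mean(0),np.arctan2(*(H[1]-H[0])[[1,0]]))
print("side hole",ray(f,uu(f,[(130,243)]),.068), "side top front corners",ray(f,uu(f,[(85,258),(160,277)]),.068))
print("scene corners",ray(g,uu(g,[(170,268),(235,300),(333,248)]),.068))
# old reference: holes separation should be 64mm
E
```

```text
[[ 0.6486 -0.0152  0.068 ]
 [ 0.6372  0.0483  0.068 ]] [0.64288254 0.01655094 0.068     ] 1.7474258317706126
side hole [[0.63609567 0.04169973 0.068     ]] side top front corners [[0.65412357 0.06816694 0.068     ]
 [0.6021562  0.05968864 0.068     ]]
scene corners [[ 0.61936465 -0.03129227  0.068     ]
 [ 0.66661253 -0.01799901  0.068     ]
 [ 0.66121997  0.06478043  0.068     ]]
```

Request:
step_arm([
  [-0.01,-0.0016,0.02,0,0.03],
  [-0.01,-0.0016,0.06,0,0.06],
  [0,0,0.1,0,0.0876],
  [0.03,0.005,0.11,0,0.0876],
  [0.06,0.01,0.11,0,0.0876],
  [0.091,0.0135,0.11,0.005,0.0876],
  [0.091,0.0135,0.11,0.005,0.0876],
  [0.091,0.0135,0.11,0.005,0.0876],
  [0.091,0.0135,0.08,0.005,0.0876],
  [0.091,0.0135,0.05,0.005,0.0876],
  [0.091,0.0135,0.02,0.005,0.0876],
  [0.091,0.0135,0,0.005,0.0876],
  [0.091,0.0135,-0.009,0.005,0.0876],
  [0.091,0.0135,-0.009,0.005,0.0876],
])

```text
t: 10.75
eef_pos: [0.6409, 0.0135, 0.0397]
ee_rot: [3.139, -0.0, -1.398]
force: [-0.3, 1.1, 0.2]
width: 0.0875
gripper_force: 0.0
```

Request:
step_arm([
  [0,0,0,0,0.03],
  [0,0,0,0,0.03],
  [0,0,0,0,0.03],
  [0,0,0,0,0.03],
  [0,0,0,0,0.03],
  [0,0,0,0,0.03],
  [0,0,0,0,0.03],
  [0,0,0,0,0.03],
  [0,0,0,0,0.03],
], newtons=30)

```text
t: 11.65
eef_pos: [0.6401, 0.0131, 0.0408]
ee_rot: [3.138, -0.0, -1.398]
force: [-7.0, -1.1, 4.7]
width: 0.0501
gripper_force: 30.0
```

Request:
step_arm([
  [0,0,0.03,0,0.03],
  [0,0,0.07,0,0.03],
  [-0.015,0.03,0.1,0,0.03],
  [-0.03,0.06,0.13,-0.03,0.03],
  [-0.045,0.1,0.16,-0.06,0.03],
  [-0.06,0.14,0.18,-0.09,0.03],
  [-0.075,0.18,0.2,-0.12,0.03],
  [-0.09,0.22,0.22,-0.15,0.03],
  [-0.105,0.26,0.24,-0.15,0.03],
  [-0.12,0.3,0.25,-0.15,0.03],
  [-0.135,0.34,0.26,-0.15,0.03],
  [-0.15,0.38,0.26,-0.15,0.03],
  [-0.16,0.42,0.26,-0.15,0.03],
  [-0.16,0.436,0.26,-0.15,0.03],
  [-0.16,0.436,0.26,-0.15,0.03],
  [-0.16,0.436,0.26,-0.15,0.03],
])

```text
t: 13.25
eef_pos: [0.4817, 0.4494, 0.2994]
ee_rot: [3.14, -0.002, -1.547]
force: [0.8, 0.0, -5.6]
width: 0.0498
gripper_force: 30.0
```

```bash
python3 - <<'E'
from h import *
f=arm.grab_frame("wrist"); save(f,"w6"); s=arm.get_state(); print(s["eef_pos"],s["ee_rot"],s["width"],np.round(s["q"],2))
P=np.array([(-55,-85,10),(55,-85,10),(55,85,10),(-55,85,10)])/1000.
p=proj(f,T([.481,.284,.03],P)); print(p.round())
I=f["color"].copy(); cv2.polylines(I,[p.astype(np.int32)],True,(0,0,255),1)
x0=int(np.clip(p[:,0].min()-30,0,560));x1=int(np.clip(p[:,0].max()+30,0,560));y0=int(np.clip(p[:,1].min()-30,0,420));y1=int(np.clip(p[:,1].max()+30,0,420))
k=min(800/(x1-x0),600/(y1-y0)); print(x0,y0,k)
cv2.imwrite("pics/w6o.png",cv2.resize(I[y0:y1,x0:x1],None,fx=k,fy=k,interpolation=cv2.INTER_CUBIC))
E
```

```text
[0.48207115 0.44888038 0.29991661] [ 3.14060936e+00 -1.14742372e-03 -1.54820243e+00] 0.04956926156599646 [ 1.05  0.3   0.09 -0.   -1.36 -1.02]
[[325. -15.]
 [242. -15.]
 [245. 116.]
 [323. 116.]]
211 0 4.109589041095891
```

View pics/w6o.png

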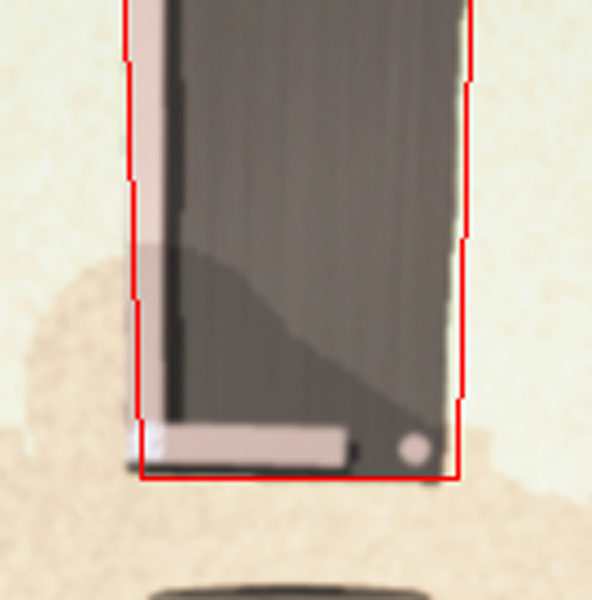

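The fence inner top edge runs at crop x≈164. The stops' inner top corner is at (164,424), and the plate's near right corner at (436,486). Fit the jig with these.

```bash
python3 - <<'E'
from h import *
f=load("w6"); k=4.1096
u=lambda L:(np.array(L,float)+.5)/k-.5+[211,0]
px=u([(164,424),(436,486),(163,5),(465,20),(347,429),(347,467)])
def M(v): return np.array([(.04,.07,.032),(-.055,.085,.01),(.04,v[3],.032),(-.055,v[4],.01),(v[5],.07,.032),(v[5],.082,.032)])
g=lambda v:(proj(f,T(v[:3],M(v)))-px).ravel()
r=least_squares(g,[.481,.284,.03,-.06,-.06,-.02]); print(r.x.round(4),r.fun.round(2))
p=r.x[:3]; print("home",T(p,[[.015,.01,.04]]),"corner",T(p,[[.04,.07,.01]]))
# casting boss top/edge in own picture: dist along y of casting end vs TCP unknown
d=load("side0"); I=d["color"]
q=np.array([(38,200),(180,18),(200,30),(343,93),(205,312)])/4.+[185-.375,270-.375]
print(proj(d,T(p,np.array([(52,82,32),(52,-85,32),(40,-85,32),(-55,-85,10),(-55,85,10)])/1000)).round(1)); print(q.round(1))
s=arm.get_state(); print(s["eef_pos"],s["ee_rot"])
E
```

```text
[ 0.4849  0.2836 -0.0084 -0.0553 -0.0621 -0.0215] [-1.04  0.07  0.8  -0.72  0.45  0.01 -0.16 -0.01  0.18  0.34 -0.2   0.3 ]
home [[0.4999495 0.2934864 0.04     ]] corner [[0.52545251 0.35327433 0.01      ]]
[[192.  320.3]
 [232.3 269.6]
 [236.6 271.5]
 [271.2 292.8]
 [233.1 347.9]]
[[194.1 319.6]
 [229.6 274.1]
 [234.6 277.1]
 [270.4 292.9]
 [235.9 347.6]]
[0.48207115 0.44888038 0.29991661] [ 3.14060936e+00 -1.14742372e-03 -1.54820243e+00]
```

Request:
step_arm([
  [0.003,-0.04,0,-0.01,0.03],
  [0.006,-0.08,-0.02,-0.02,0.03],
  [0.009,-0.12,-0.05,-0.03,0.03],
  [0.012,-0.15,-0.09,-0.03,0.03],
  [0.012,-0.165,-0.13,-0.03,0.03],
  [0.012,-0.165,-0.17,-0.03,0.03],
  [0.012,-0.165,-0.21,-0.03,0.03],
  [0.012,-0.165,-0.235,-0.03,0.03],
  [0.012,-0.165,-0.25,-0.03,0.03],
  [0.012,-0.165,-0.255,-0.03,0.03],
  [0.012,-0.165,-0.255,-0.03,0.03],
  [0.012,-0.165,-0.255,-0.03,0.03],
])

```text
t: 14.5
eef_pos: [0.4949, 0.2849, 0.0468]
ee_rot: [-3.14, 0.001, -1.578]
force: [0.6, -0.2, -4.8]
width: 0.0496
gripper_force: 30.0
```

Request:
step_arm([
  [0,0.001,-0.001,0,0.03],
  [0,0.002,-0.002,0,0.03],
  [0,0.003,-0.0025,0,0.03],
  [0,0.004,-0.0025,0,0.03],
  [0,0.005,-0.0025,0,0.03],
  [0,0.006,-0.0025,0,0.03],
  [0,0.006,-0.0025,0,0.03],
])

```text
t: 15.2
eef_pos: [0.4941, 0.2909, 0.043]
ee_rot: [3.142, 0.0, -1.578]
force: [0.2, -0.3, -4.5]
width: 0.0499
gripper_force: 30.0
```

Request:
step_arm([
  [0,0.0005,0,0,0.03],
  [0,0.001,0,0,0.03],
  [0,0.0015,0,0,0.03],
  [0,0.002,0,0,0.03],
  [0,0.002,0,0,0.03],
])

```text
t: 15.7
eef_pos: [0.494, 0.2912, 0.0431]
ee_rot: [3.141, -0.002, -1.578]
force: [0.8, -5.9, -1.5]
width: 0.0497
gripper_force: 30.0
```

Boss contact at y≈0.291. Ease off slightly and feel for the fence.

Request:
step_arm([
  [0.001,-0.0008,0,0,0.03],
  [0.002,-0.0008,0,0,0.03],
  [0.003,-0.0008,0,0,0.03],
  [0.004,-0.0008,0,0,0.03],
  [0.004,-0.0008,0,0,0.03],
])

```text
t: 16.2
eef_pos: [0.4972, 0.2912, 0.0428]
ee_rot: [3.14, -0.002, -1.578]
force: [-3.8, -3.6, -0.0]
width: 0.05
gripper_force: 30.0
```

Request:
step_arm([
  [0.0005,0,0,0,0.03],
  [0.001,0,0,0,0.03],
  [0.0015,0,0,0,0.03],
  [0.002,0,0,0,0.03],
  [0.002,0,0,0,0.03],
])

```text
t: 16.7
eef_pos: [0.499, 0.2912, 0.0427]
ee_rot: [3.14, -0.002, -1.578]
force: [-4.6, -4.1, -0.8]
width: 0.0498
gripper_force: 30.0
```

Request:
step_arm([
  [0.0005,0,0,0,0.03],
  [0.001,0,0,0,0.03],
  [0.0015,0,0,0,0.03],
  [0.0015,0,0,0,0.03],
])

```text
t: 17.1
eef_pos: [0.5003, 0.2911, 0.0428]
ee_rot: [3.139, -0.002, -1.578]
force: [-6.0, -3.7, -0.4]
width: 0.0498
gripper_force: 30.0
```

Request:
step_arm([
  [0.0005,0,0,0,0.03],
  [0.001,0,0,0,0.03],
  [0.0015,0,0,0,0.03],
  [0.0015,0,0,0,0.03],
])

```text
t: 17.5
eef_pos: [0.5005, 0.2911, 0.0428]
ee_rot: [3.137, -0.002, -1.578]
force: [-12.6, -2.0, 4.9]
width: 0.0502
gripper_force: 30.0
```

The fence is reached: x stalled at 0.5005 with −12.6 N. Relax and release.

Request:
step_arm([
  [-0.001,0,-0.001,0,0.03],
  [-0.001,0,-0.001,0,0.03],
  [-0.001,0,-0.001,0,0.06],
  [-0.001,0,-0.001,0,0.07],
  [-0.001,0,-0.001,0,0.08],
  [-0.001,0,0,0,0.08],
  [-0.001,0,0,0,0.08],
  [-0.001,0,0.03,0,0.08],
  [-0.001,0,0.07,0,0.08],
  [-0.001,0,0.12,0,0.08],
  [-0.001,0,0.16,0,0.08],
  [-0.001,0,0.16,0,0.08],
])

```text
t: 18.7
eef_pos: [0.505, 0.294, 0.21]
ee_rot: [-3.133, 0.007, -1.577]
force: [0.5, 0.2, -1.2]
width: 0.0798
gripper_force: 0.0
```

```bash
python3 - <<'E'
from h import *
s=arm.get_state(); print(s["eef_pos"],s["force"],s["width"])
f=arm.grab_frame("side"); save(f,"s7")
# numeric check without viewing: hole blobs near expected places, mapped onto casting top (z .070)
I=cv2.cvtColor(f["color"],cv2.COLOR_BGR2GRAY)
C=lambda y,x=0:[.4999-x,.2935+y,.07]
p=proj(f,[C(-.032),C(.032),C(0)]); print(p.round(1))
x0,y0=(p.min(0)-14).astype(int); x1,y1=(p.max(0)+14).astype(int)
J=cv2.resize(I[y0:y1,x0:x1],None,fx=4,fy=4,interpolation=cv2.INTER_CUBIC)
for th in (60,75,90,105):
    n,l,st,c=cv2.connectedComponentsWithStats((J<th).astype(np.uint8))
    for i in range(1,n):
        if 150<st[i,4]<2500:
            q=(c[i]+.5)/4-.5+[x0,y0]; print(th,st[i,4],q.round(1),ray(f,[q],.07)[0][:2].round(4))
print(I[y0:y1:2,x0:x1:2])
E
```

```text
[0.50497882 0.29403166 0.20997465] [ 0.46941659  0.15037221 -1.21126515] 0.07982942951606459
[[230.5 283.8]
 [215.  304.2]
 [222.9 293.8]]
60 1185 [239.  311.5] [0.4446 0.3165]
75 1645 [238.8 311.1] [0.4454 0.3159]
90 396 [231. 283.] [0.5002 0.259 ]
90 400 [213.4 303. ] [0.5045 0.3246]
90 654 [205.4 312.3] [0.5061 0.3534]
105 653 [231.1 283.1] [0.4998 0.2591]
105 1190 [215.3 303. ] [0.5009 0.3224]
[[233 221 223 221 227 233 234 237 230 220 217 217 219 219 221 221 220 222
  219 222 222 220]
 [224 218 219 218 216 223 234 230 221 219 218 220 220 220 222 220 219 221
  221 222 222 223]
 [220 220 219 219 219 217 221 223 219 219 221 220 222 221 218 209 218 222
  221 221 220 221]
 [219 219 217 216 214 213 220 219 219 222 222 218 217 208 202 182 183 196
  213 218 219 223]
 [217 217 219 217 217 215 220 219 217 221 218 214 208 204 201 198 185 174
  177 191 213 218]
 [221 219 217 220 219 217 221 218 219 218 219 210 206 202 181 162 157 174
  189 174 154 170]
 [220 215 212 216 215 214 217 216 216 218 209 203 204 181 114  89  89  98
  144 199 199 169]
 [217 215 217 216 212 214 216 220 219 212 190 19
[... 926 characters left out ...]
7 105  89  87  88  81  78  78
   78  79  81  68]
 [224 164 116 116 112  91  84  94 104 103  94 110 104  84  83  80  77  77
   79  78  72  49]
 [224 161  92 102 107 106  97 113 117 115 113 113 106  83  79  76  77  75
   79  75  56  45]
 [219 144  87  85  89  99 107 110 113 114 112 113 110  83  77  77  79  78
   77  61  38  40]
 [175 101  87  84  87  89  91 100 112 114 114 112  89  78  77  79  78  77
   69  39  38  43]
 [109  93  88  95 105 104  95  88  91 101 111  99  78  78  75  79  79  72
   43  38  37  68]
 [ 94  91  90  98 107 114 113 105  90  89  89  81  76  79  79  77  77  54
   35  36  58  81]
 [ 93  78  87  87  91 100 108 110 101  87  85  79  78  81  76  76  60  36
   34  57  78  79]]
```

The two hole blobs in the side view map to midpoint (0.501, 0.291), 64 mm apart. That agrees with the felt contacts at the fence and end stop. Hand in.

```bash
python3 -c "
from h import *
print(arm.job_done())"
```

```text
the job is handed in; nothing more can be done
None
```

The casting was tumbled over the step, set on the jig with its holes up against the long fence and end stop, released, and the job was handed in at about 19 s; the judge's verdict was not returned.

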